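Click the battery tester's dial to match the pack, then switch it on

ROBOT

A 6-joint arm with a two-finger parallel gripper is mounted at the origin on the work surface. World frame = base frame: x ahead of the robot, y to its left, z up, the work surface at z = 0. Lengths are in m, angles in degrees, forces in N, time in s.
With the tool pointing down it reaches from about 0.375 to 0.9 m from the base axis. Payload 3.1 kg.
Tool frame: the origin (TCP) lies at the very end of the fingers, on their centre line; the grasp point (between the pads) lies 19 mm behind it; z points along the fingers, y is the line along which they close (so a half turn about z gives the same grasp; the last joint's range is limited). The gripper opens to 87 mm and grips with 3 to 60 N. Pads are 19 mm wide; open, the fingers measure 117 mm over their backs; the gripper's body (75 mm by 190 mm) begins 51 mm behind the grasp point.
Start: joints at [59.559, 30.224, 82.088, -0, 67.689, -10.227], TCP at [0.216, 0.586, 0.223] pointing down, gripper open.
Joint ranges: [-176.69, 176.69], [-43.24, 126.21], [12.49, 139.97], [-82, 262], [0, 151.66], [-163.58, 163.58]. Speed limits (degrees/s): [159.86, 159.86, 180, 180, 180, 180].

INTERFACE

Orientations are given as [roll, pitch, yaw] about the fixed x, y, z axes, in that order (R = Rz(yaw) Ry(pitch) Rx(roll)).
In Python, from cell import r, effector, planner, camera, sign_off, get_time_s, get_joint_pos, get_joint_velocities, get_tau, get_ee_pos, get_tcp_rot, get_contact_force, get_moment, get_finger_gap, get_gripper_force gives the robot as it stands. The module is installed in compiled form; this text tells all that it offers. Calls block until the motion is done:
- r.reach(position, orientation): joint-space move of the TCP to a pose.
- r.servo_line(position, feed=0.15, attitude=None, guard=None): straight line of the TCP; attitude=None keeps the orientation; feed is the mean speed in m/s. With guard (N) it stops when the force on the tool has changed by that much, and returns True; else False.
- r.goto_joints(angles): joint-space move.
- effector.set_gripper(opening, grip_force=None): finger opening in m; grip_force is the grip in N (None keeps the last); returns when the fingers have stopped.
- r.pause(seconds).
- planner.solve_ik(position, orientation): joint angles nearest the present ones, or None.
- camera(name): name is "scene" or "side" or "wrist"; returns a dict with "frame" (480x640x3 uint8, red, green, blue), "K" (3x3 intrinsics, pixels), "camera_from_world" (4x4, takes a point from world to camera coordinates); the wrist camera has in their place "mount" (4x4, takes a point from camera to tool coordinates, whose origin is the TCP and whose axes are the flange's). Camera axes: x right, y down, z forward; pixel columns grow to the right and rows downward; lengths in m; the calibration is good to about 2 mm. A picture is of the moment at which its call begins: read the wrist's pose just before it. There is no depth.
A pose or a line that the arm cannot do raises r.Unreachable and nothing moves.
- sign_off(): hands the job in; it is judged then, once.
Readings, each from a call of its own:
- get_time_s(): time.
- get_joint_pos(): joint angles.
- get_joint_velocities(): joint speeds.
- get_tau(): joint torques, N m.
- get_ee_pos(): TCP position.
- get_tcp_rot(): TCP orientation.
- get_contact_force(): force on the tool from outside, world axes, zero at the start.
- get_moment(): the same for the moment, N m.
- get_finger_gap(): finger opening in m.
- get_gripper_force(): force on a finger pad.
Only numpy, scipy, OpenCV 4.12 (cv2) and the standard library are available. Lean on these libraries where they do the work, as an engineer would, in place of code of your own. Each camera call takes 0.05 s, during which the arm holds its last target. There are 200 camera calls.

TASK

Look which battery pack lies on the black test pad, and click the tester's dial clockwise to the mark of that pack's colour (blue is six clicks up from the dial's first mark, orange is eight) without running past it. Then flip the toggle switch right over towards the tester's back to turn it on. Leave the packs and everything else on the shelf where they are.

Things in the scene. Friction and masses are not known exactly. Their poses are not given: they have to be found in the camera images.
- tester: Aluminium battery tester, 160 x 236 mm, fixed; origin under its centre; x to its back, y to its left, z up. Its flat control face slopes down to the front (-x) by 20 degrees: outward normal (-sin20, 0, cos20), 'up the face' is (cos20, 0, sin20). Face above the shelf: 75 mm in the middle, 48 front, 102 back. Dial on the left half, toggle on the right half; display and lamps are only for show.
- dial_centre (a point): Fixed point where the dial's axis meets the face: (0, 55, 75) mm in the tester's frame, axes as tester. Twelve flat marks, 20 degrees apart, lie 38 to 54 mm around it. Mark 0 (the first) is 110 degrees anticlockwise of up-the-face, marks 1 to 11 follow clockwise. Mark 6 is long and blue, mark 8 long and orange, the others short and black.
- dial_grip (a point): On the dial's axis, 32 mm out from the face: the height to grip. Turns with the dial: z = axis, outward; x along the bar to its white-lined pointer end. The dial is a black skirt, 68 mm diameter, top 10 mm above the face, with a bar grip across it: 60 mm long (x), 16 mm thick (y), 44 mm high above the face. Grip it across its thickness, along the face's normal.
- dial (a joint): Turn of the dial (rad), clockwise seen from outside positive; 0 = pointer at mark 0. One click is 0.349 rad: blue 2.094, orange 2.793. A sprung ball holds it at each mark: about 0.1 N m is needed to leave a mark, falling until half way, then it snaps to the next one. Stops 0.1 rad before mark 0 and past mark 11. Starts at mark 0 or 1 (rarely balanced between).
- toggle_tip (a point): Centre of the red ball (17 mm) ending the toggle's steel bat (9 mm thick), 40 mm from the pivot; moves with the bat. z along the bat, outward; y = tester's y = pivot axis. The pivot is 10 mm above the face, on a steel block 34 (up the face) x 30 x 10 mm whose centre is 12 mm down the face from its middle and 68 mm right of it.
- toggle (a joint): Swing of the toggle (rad): 0 off (leans 0.5 rad down the face, to the front), 1.0 on (leans 0.5 rad up the face, to the back). Stiff: about 1 to 2 N at the ball moves it; it stays where it is left. A push that presses down along the bat jams it: pinch the ball and lead it over, or push squarely.
- test_pad: Black rubber pad with two copper strips, 150 (x) x 110 (y) x 3 mm, fixed on the shelf on one side of the tester; origin at the centre of its underside. The pack to be tested lies on it.
- cork_mat: Plain cork mat, 150 x 110 x 3 mm, fixed on the other side of the tester, with the other pack on it; origin at the centre of its underside.
- blue_pack: Blue battery pack with a black band, 110 x 56 x 26 mm, lying on the pad or the mat; origin at the centre of its underside, x along it. Not to be moved.
- orange_pack: Orange battery pack, otherwise the same as the blue one. Not to be moved.
- case: Bystander: closed cream charging case, 75 (x) x 150 (y) x 49 mm, behind the tester; origin at the centre of its underside.
- saucer: Bystander: pale blue ceramic saucer, 130 mm across, 20 mm high; origin at the centre of its underside.
- canister: Bystander: white desiccant canister with a grey screw lid, 72 mm diameter, 105 mm tall; origin at the centre of its underside.
- tree: Bystander: clear acrylic tree-shaped stand, 163 mm tall, 96 mm foot; origin at the centre of its underside.

How it is judged:
By the outcome, as a careful person would: the job done as asked, in the order asked, and still so for the second after the job is handed in, with the robot touching nothing.
It also fails if it takes over 61 s, if anything falls off the work surface, if the arm or the gripper's body presses on something with over 40 N, if the wrist force passes 120 N, or if a joint passes its speed limit or range.

## Working session

There is one attempt and no reset: what is moved stays moved. The work goes in short steps, each a Python script; the robot and the scene stay as the last script left them, time stands still between calls to the robot, and variables do not carry over. Pictures are saved under pics/ and viewed, at most 10 in all, crops included, and the job is handed in when it is done.

```bash
mkdir -p pics
python3 - <<'E'
from cell import *
import cv2,numpy as np
for n in("scene","side"):
    c=camera(n); cv2.imwrite(f"pics/{n}0.png",c["frame"][:,:,::-1]); np.savez(f"{n}0.npz",**c)
    print(n,c["K"].round(1).tolist(),c["camera_from_world"].round(3).tolist())
print(get_time_s(),get_finger_gap(),get_tcp_rot())
E
```

```text
scene [[451.5, 0.0, 315.3], [0.0, 451.5, 239.9], [0.0, 0.0, 1.0]] [[0.418, 0.908, -0.014, -0.154], [0.655, -0.312, -0.688, -0.387], [-0.63, 0.278, -0.725, 1.615], [0.0, 0.0, 0.0, 1.0]]
side [[564.0, 0.0, 316.8], [0.0, 564.0, 242.1], [0.0, 0.0, 1.0]] [[0.771, -0.637, 0.021, -0.552], [-0.41, -0.522, -0.748, 0.252], [0.488, 0.568, -0.663, 1.449], [0.0, 0.0, 0.0, 1.0]]
0.1 0.08711951851086615 [-1.79890505e+02 -1.94518453e-02  1.59788466e+02]
```

View pics/scene0.png

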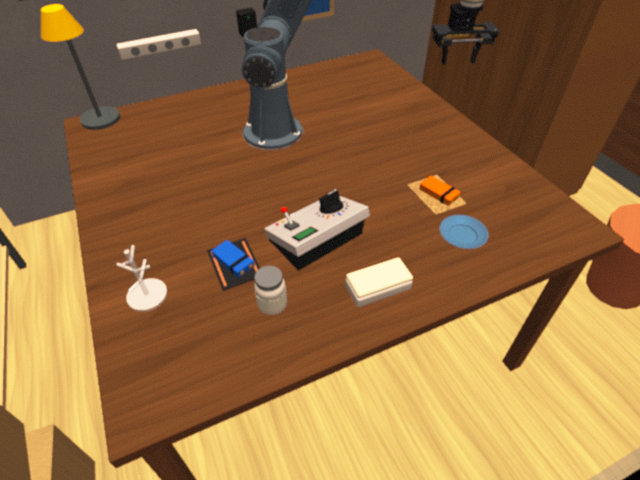

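View pics/side0.png

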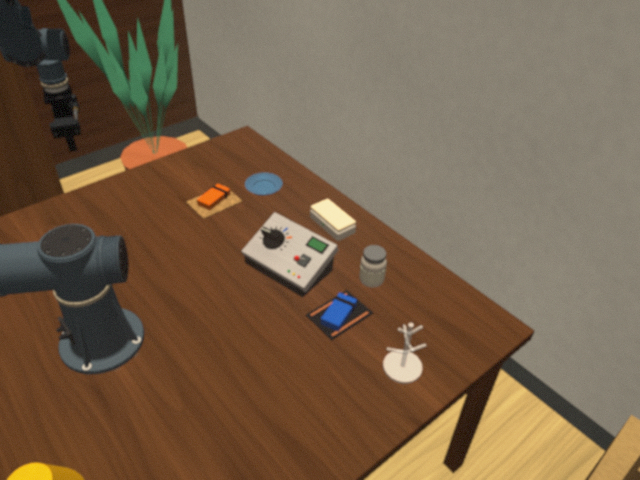

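The blue pack lies on the black pad (side 340,310) and the orange one on the cork, so the target is mark 6. I'll locate the tester roughly from its corners, then look with the wrist camera.

```bash
cat > h.py <<'E'
import numpy as np,cv2
from scipy.spatial.transform import Rotation as R
def ray(K,T,uv):
    d=T[:3,:3].T@np.linalg.solve(K,[*uv,1.]); return -T[:3,:3].T@T[:3,3],d/np.linalg.norm(d)
def tri(obs):
    A=np.zeros((3,3));b=np.zeros(3)
    for K,T,uv in obs:
        o,d=ray(K,T,uv);P=np.eye(3)-np.outer(d,d);A+=P;b+=P@o
    X=np.linalg.solve(A,b)
    res=[np.linalg.norm((np.eye(3)-np.outer(d,d))@(X-o)) for o,d in(ray(*q) for q in obs)]
    return X,max(res)
E
python3 - <<'E'
from h import *
from cell import *
s=np.load("scene0.npz");d=np.load("side0.npz")
P={"BL":((369,210),(275,214)),"BR":((301,251),(336,254)),"FR":((266,228),(305,290)),"dial":((330,203),(272,239)),"ball":((284,211),(298,259)),"canister":((268,275),(374,253)),"tree":((137,252),(409,325))}
for k,(a,b) in P.items():
    X,e=tri([(s["K"],s["camera_from_world"],a),(d["K"],d["camera_from_world"],b)]); print(k,X.round(3),round(e,4))
c=camera("wrist");print(c["K"].round(1).tolist(),c["mount"].round(3).tolist())
E
```

```text
BL [0.592 0.054 0.09 ] 0.0014
BR [ 0.637 -0.169  0.069] 0.0102
FR [ 0.494 -0.208  0.041] 0.0068
dial [ 0.52  -0.027  0.085] 0.0034
ball [ 0.515 -0.157  0.104] 0.0026
canister [ 0.696 -0.269  0.103] 0.0018
tree [ 0.547 -0.527  0.151] 0.0074
[[358.4, 0.0, 324.1], [0.0, 358.4, 240.8], [0.0, 0.0, 1.0]] [[-0.001, -0.954, -0.301, 0.083], [1.0, -0.001, -0.001, -0.0], [0.0, -0.301, 0.954, -0.163], [0.0, 0.0, 0.0, 1.0]]
```

Run:
```python
from h import *
from cell import *
def shot(n):
    p=np.array(get_ee_pos());q=get_tcp_rot();c=camera("wrist")
    T=np.eye(4);T[:3,:3]=R.from_euler('xyz',q,degrees=True).as_matrix();T[:3,3]=p
    np.savez(f"{n}.npz",K=c["K"],T=np.linalg.inv(T@c["mount"]))
    cv2.imwrite(f"pics/{n}.png",c["frame"][:,:,::-1]); print(n,p.round(4),np.round(q,2),get_time_s(),get_joint_pos())
print(planner.solve_ik([.47,.0,.25],[180,0,-167]),planner.solve_ik([.47,.0,.25],[180,0,160]))
r.reach([.46,0.02,.25],[180,0,-167]);shot("w1")
r.reach([.46,-.14,.25],[180,0,-167]);shot("w2")
a,b=cv2.imread("pics/w1.png"),cv2.imread("pics/w2.png")
```

```text
[ -13.66061285   16.13389872  101.65930949    0.           62.20679179
 -116.66061285] [-13.66061285  16.13389872 101.65930949   0.          62.20679179
 -83.66061285]
w1 [0.4601 0.0205 0.25  ] [ 1.7999e+02  1.0000e-02 -1.6696e+02] 2.4083 [-1.13933332e+01  1.53570070e+01  1.02860094e+02  8.96713878e-03
  6.17807405e+01 -1.14450343e+02]
w2 [ 0.4596 -0.1389  0.2497] [ 1.7990e+02 -3.0000e-02 -1.6703e+02] 3.1417 [-3.01526827e+01  1.69956952e+01  1.00352956e+02  5.65835026e-02
  6.27409015e+01 -1.33229510e+02]
```

View pics/w1.png

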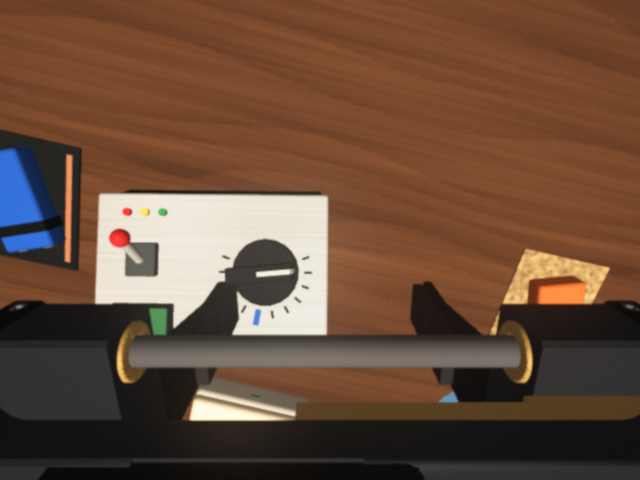

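View pics/w2.png

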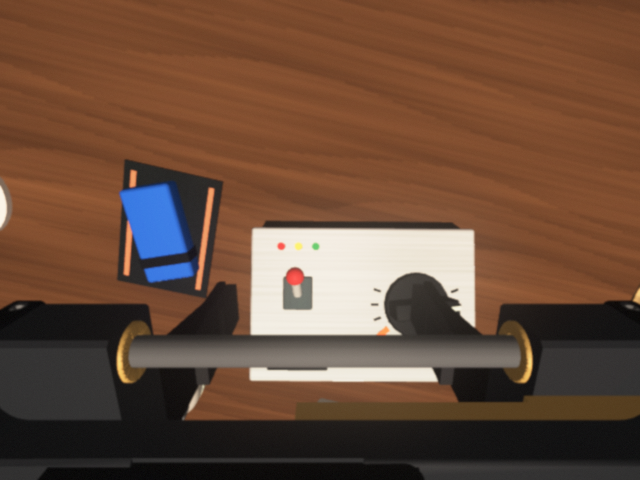

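Tester edges are aligned with the image at yaw ≈13°. In w1 the ball is at (120,238), skirt centre ≈(265,272), and the pointer points right (294,271). I'll fit the pose and check the pointer angle.

```bash
cat >> h.py <<'E'
def proj(K,T,X):
    p=(T[:3,:3]@np.atleast_2d(X).T).T+T[:3,3]; p=p@K.T; return p[:,:2]/p[:,2:]
t20=np.radians(20)
N=np.array([-np.sin(t20),0,np.cos(t20)]);U=np.array([np.cos(t20),0,np.sin(t20)]);L=np.array([0,1.,0])
C=np.array([0,.055,.075])
def ptr(q): a=np.radians(110)-q; return np.cos(a)*U+np.sin(a)*L   # pointer direction, tester frame
PIV=np.array([0,0,.075])-.012*U-.068*L+.010*N
def ball(q): return PIV+.040*(np.cos(q-.5)*N+np.sin(q-.5)*U)
E
python3 - <<'E'
from h import *
from scipy.optimize import least_squares
w=[np.load("w1.npz"),np.load("w2.npz")]
obs=[(0,(120,238),(295,276),"ball"),(0,(98,194),(251,229),"FR"),(0,(328,196),(474,230),"FL"),(0,(127,212),(281,246),"red"),(0,(145,212),(298,246),"yel"),(0,(163,212),(316,246),"grn")]
for _,a,b,n in obs:
    X,e=tri([(w[0]["K"],w[0]["T"],a),(w[1]["K"],w[1]["T"],b)]);print(n,X.round(4),round(e,4))
tw=lambda p,X:R.from_euler('z',p[2]).apply(X)+[p[0],p[1],p[3]]
front=lambda y,s:np.array([0,y,.075])-s*U
skc=C+.010*N
def f(p):
    e=[]
    B=ball(0)
    for X,a,b in [(B,(120,238),(295,276)),(front(-.118,p[4]),(98,194),(251,229)),(front(.118,p[4]),(328,196),(474,230)),(skc,(265,272),(415.5,304))]:
        for k,uv in ((0,a),(1,b)): e+=list(proj(w[k]["K"],w[k]["T"],tw(p,X))[0]-uv)
    return e
s=least_squares(f,[.54,-.07,.22,0,.08],loss="soft_l1");p=s.x
print("pose",p.round(4),np.degrees(p[2]),"res",np.round(f(p),1))
np.save("pose.npy",p)
im=cv2.imread("pics/w1.png");q=lambda X:proj(w[0]["K"],w[0]["T"],tw(p,np.array(X)))
for m in range(12):
    u,v=q(C+.046*ptr(m*.349))[0]; cv2.circle(im,(round(u),round(v)),1,(255,0,255),-1)
for m,c in((0,(0,255,0)),(1,(0,255,255))):
    a,b=q([C+.044*N+.005*ptr(m*.349),C+.044*N+.03*ptr(m*.349)]); print(m,a,b)
    cv2.line(im,tuple(a.round().astype(int).tolist()),tuple(b.round().astype(int).tolist()),c,1)
cv2.imwrite("pics/c1.png",cv2.resize(im[190:340,90:340],None,fx=3,fy=3,interpolation=cv2.INTER_CUBIC))
E
```

```text
ball [ 0.5109 -0.1545  0.1082] 0.0
FR [ 0.4943 -0.2099  0.0485] 0.0003
FL [0.4433 0.0206 0.0474] 0.0001
red [ 0.503  -0.175   0.0577] 0.0001
yel [ 0.4994 -0.1577  0.0566] 0.0
grn [ 0.4949 -0.1394  0.0578] 0.0001
pose [ 0.5403 -0.0789  0.2198 -0.0006  0.0779] 12.592217363680104 res [ 0.6 -0.1 -0.5 -0.4  0.1  0.4 -0.  -0.2 -0.3 -0.  -0.1 -0.2 -1.2 -0.1
  2.   0.9]
0 [262.78774167 271.67074736] [289.0889227  262.28713471]
1 [263.0977591  273.58520695] [290.98514252 273.7596193 ]
```

View pics/c1.png

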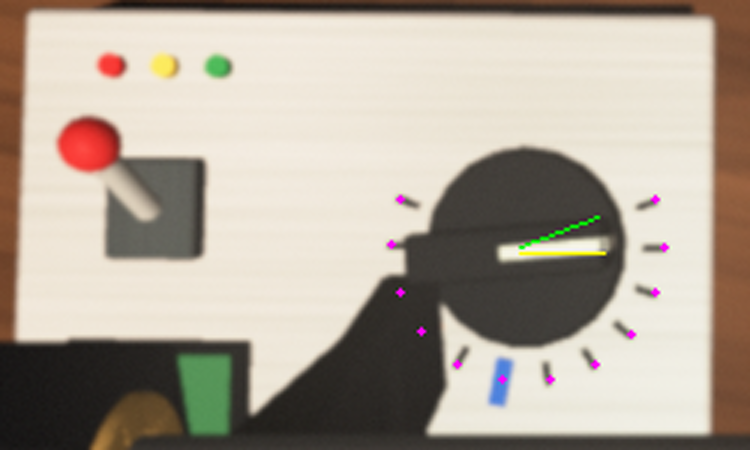

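The pose fits to about 1 px (tester at 0.540, −0.079, yaw 12.6°). The dial stands near mark 1, at about 0.26 rad. I'll check IK for both grip choices, then grip.

```bash
cat >> h.py <<'E'
try: p=np.load("pose.npy"); Rz=R.from_euler('z',p[2]); W=lambda X:Rz.apply(X)+[p[0],p[1],p[3]]
except Exception: pass
def att(xdir):  # tool z=-N, tool x along xdir (tester frame)
    z=-N; x=xdir/np.linalg.norm(xdir); M=np.c_[x,np.cross(z,x),z]
    return (Rz*R.from_matrix(M)).as_euler('xyz',degrees=True)
Q0=.27
E
python3 - <<'E'
from h import *
from cell import *
g=C+.033*N; tip=lambda X:W(X-.019*N)
for s in(1,-1):
    for q in(Q0,1.0,2.094): 
        a=planner.solve_ik(tip(g),att(s*ptr(q))); print(s,q,None if a is None else a.round(1))
a=planner.solve_ik(tip(ball(0)),att(-U));print(a);a=planner.solve_ik(tip(ball(0)),att(U));print(a)
E
```

```text
1 0.27 [-21.8  32.3 117.9  41.   17.1 -77. ]
1 1.0 [-21.8  32.3 117.9  41.   17.1 -35.2]
1 2.094 [-21.8  32.3 117.9  41.   17.1  27.5]
-1 0.27 [-21.8  32.3 117.9  41.   17.1 103. ]
-1 1.0 [-21.8  32.3 117.9  41.   17.1 144.8]
-1 2.094 [ -21.8   32.3  117.9   41.    17.1 -152.5]
None
[-37.20979344  33.1670949  114.03970463  38.93324259  24.56435631
   5.65674627]
```

Run:
```python
from h import *
from cell import *
g=C+.033*N; tip=lambda X:W(X-.019*N); A=att(ptr(Q0))
r.reach(tip(g+.09*N),A)
effector.set_gripper(.045)
print("guard",r.servo_line(tip(g),feed=.06,guard=6),np.round(np.array(get_ee_pos())-tip(g),4))
f0=np.array(get_contact_force())
effector.set_gripper(.0,25); print("gap",get_finger_gap(),get_gripper_force(),"dF",np.array(get_contact_force()).round(1),"M",np.round(get_moment(),2),get_time_s())
```

```text
guard False [ 0.0001 -0.0001  0.0003]
gap 0.015603966919204649 25.00023221131414 dF [0.8 1.3 1.9] M [-0.03  0.1   0.01] 7.4917
```

Run:
```python
from h import *
from cell import *
j=np.array(get_joint_pos());d=np.degrees(2.07-Q0)
for k in range(1,7):
    t=j.copy();t[5]+=d*k/6;r.goto_joints(t);print(k,np.round(get_moment(),2),np.round(get_contact_force(),1))
r.pause(.3);print(get_joint_pos().round(2)[5]-j[5],d,get_finger_gap())
effector.set_gripper(.045)
A=get_tcp_rot(); n=Rz.apply(N); p0=np.array(get_ee_pos())
r.servo_line(p0+.10*n,feed=.15)
# look from the start side, clear of fingers
r.reach(W(C+.16*N-.07*U+.11*L),att(U))if False else r.reach([.46,.03,.25],[180,0,-167])
P=np.array(get_ee_pos());q=get_tcp_rot();c=camera("wrist")
T=np.eye(4);T[:3,:3]=R.from_euler('xyz',q,degrees=True).as_matrix();T[:3,3]=P;Ti=np.linalg.inv(T@c["mount"])
im=c["frame"][:,:,::-1].copy()
for m,col in((5,(0,255,255)),(6,(0,255,0)),(7,(255,0,255))):
    a=proj(c["K"],Ti,np.array([W(C+.044*N+.005*ptr(m*.349)),W(C+.044*N+.03*ptr(m*.349)),W(C+.05*ptr(m*.349))])).round().astype(int).tolist()
    print(m,a);cv2.circle(im,tuple(a[2]),1,col,-1)
    cv2.circle(im,tuple(a[1]),1,col,-1)
u,v=proj(c["K"],Ti,W(C))[0].astype(int);u=max(u,100);v=max(v,75)
cv2.imwrite("pics/d1.png",cv2.resize(im[v-70:v+80,u-95:u+95],None,fx=4,fy=4,interpolation=cv2.INTER_CUBIC));print(u,v,get_time_s())
```

```text
1 [-0.11  0.24  0.04] [-0.3  0.4  0.6]
2 [-0.21  0.37 -0.02] [ 0.3 -0.9  0.7]
3 [-0.24  0.49  0.03] [-1.1 -0.3  0.6]
4 [-0.22  0.53  0.08] [-1.4 -0.6  0.9]
5 [-0.19  0.66  0.17] [-1.8  0.5  0.9]
6 [ 0.06  0.67 -0.11] [-2.2  0.5  0.2]
103.06871669172814 103.13240312354817 0.01584799525842102
5 [[248, 277], [252, 305], [264, 319]]
6 [[246, 277], [241, 305], [247, 319]]
7 [[244, 277], [230, 301], [231, 313]]
256 270 14.1
```

View pics/d1.png

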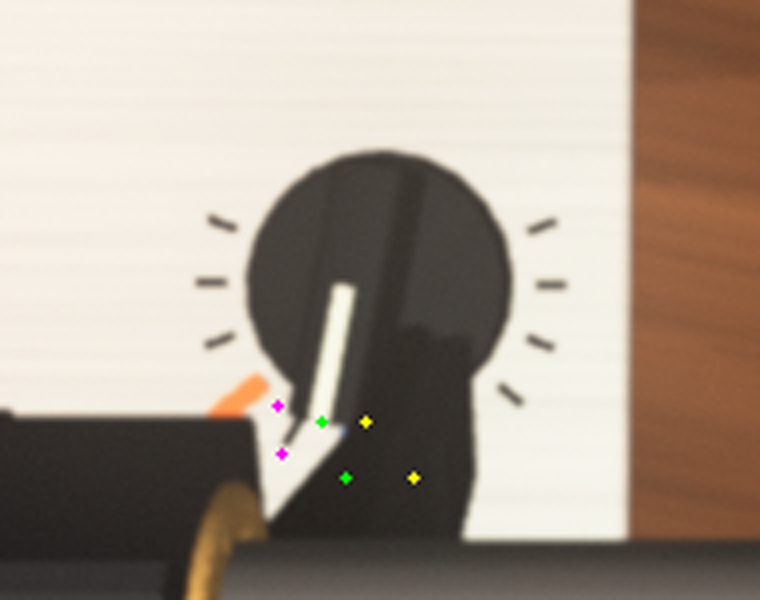

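The pointer tip (322,421) lands on the predicted mark-6 spot, just before the short mark 7 and then orange. So the dial is at blue; now the toggle.

Run:
```python
from h import *
from cell import *
tip=lambda X:W(X-.019*N); A=att(U)
for q in(0,.5,1.05): print(planner.solve_ik(tip(ball(q)),A))
r.reach(tip(ball(0)+.09*N),A)
effector.set_gripper(.045)
print("guard",r.servo_line(tip(ball(0)),feed=.06,guard=6),np.round(np.array(get_ee_pos())-tip(ball(0)),4))
effector.set_gripper(0,15);g=get_finger_gap();print("gap",g,np.round(get_contact_force(),1))
if g>.012:
    for q in np.linspace(.1,1.05,10): r.servo_line(tip(ball(q)),feed=.04)
    r.pause(.2);print("end gap",get_finger_gap(),np.round(get_contact_force(),1))
    effector.set_gripper(.045)
    r.servo_line(tip(ball(1.0)+.09*N),feed=.15)
    r.reach([.46,-.05,.27],[180,0,-167])
    P=np.array(get_ee_pos());rot=get_tcp_rot();c=camera("wrist")
    T=np.eye(4);T[:3,:3]=R.from_euler('xyz',rot,degrees=True).as_matrix();T[:3,3]=P;Ti=np.linalg.inv(T@c["mount"])
    print(proj(c["K"],Ti,np.array([W(ball(q)) for q in(0,.9,1.0)])).round(1))
    cv2.imwrite("pics/e1.png",c["frame"][:,:,::-1]);s=camera("side")
    cv2.imwrite("pics/e2.png",cv2.resize(s["frame"][190:310,220:380,::-1],None,fx=5,fy=5,interpolation=cv2.INTER_CUBIC))
    print("side",((proj(s["K"],s["camera_from_world"],np.array([W(ball(q)) for q in(0,.8,1.0)]))-[220,190])*5).round())
print(get_time_s())
```

```text
[-37.20979344  33.1670949  114.03970463  38.93324259  24.56435631
   5.65674627]
[-35.62056057  32.3721932  111.78187582  34.90092679  26.46895144
  11.57805559]
[-33.64403507  32.9825     109.18016759  32.37502129  27.47092887
  16.18665996]
guard False [ 0.0001 -0.0001  0.0003]
gap 0.015145892849893355 [-0.7  0.7 -0.1]
end gap 0.015830673800861207 [ 0.   3.  -1.2]
[[205.8 248. ]
 [204.5 284.4]
 [205.  288. ]]
side [[380. 340.]
 [413. 295.]
 [422. 288.]]
25.1417
```

View pics/e1.png

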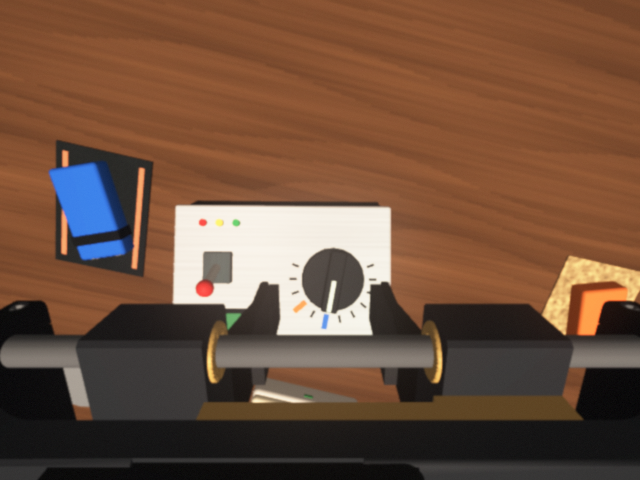

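View pics/e2.png

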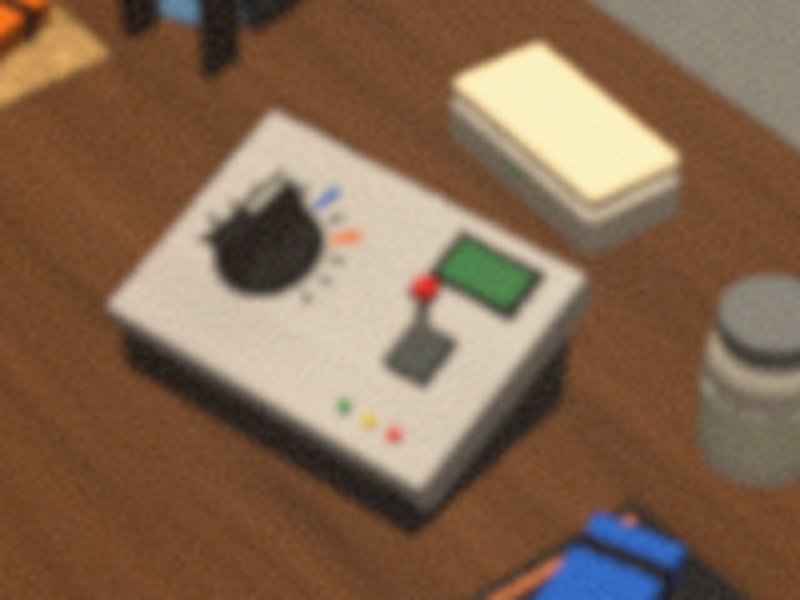

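The dial points at the blue mark (325,320). The ball is at (205,288) in the wrist view and (425,288) in the side crop, which matches fully on (1.0 rad). The robot is clear, so I'm handing in.

```bash
python3 -c "
from cell import *
print(sign_off())"
```

```text
the job is handed in; nothing more can be done
None
```

The blue pack lay on the test pad, so I turned the dial clockwise to the blue mark, then flipped the toggle fully to the back (on), and handed in the job at about 25 s with the robot clear and nothing else moved.

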